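# Put the loose bearing in with its twin

## Task

Of the two ball bearings lying loose on the open bench to the right of the divided wooden parts tray, nearer to you than the ratchet, put away the larger: set it down in the tray, flat on the floor, in whichever compartment already holds a bearing of the same kind, not in the one with the gear wheel. Do not drop it in from a height, and leave the bearing and the gear wheel that are already in the tray lying where they are.

Things in the scene. Friction and masses are not known exactly. Their poses are not given: they have to be found in the camera images.
- tray: Open wooden tray fixed to the bench, 190 (x) by 286 (y) mm, 32 high, walls 8 mm, yaw within 0.3 rad. Origin: centre of its underside on the bench; z up; -x side (two card frames) faces the robot. A divider along y = 0 (8 thick, 28 high) makes two equal compartments, +y and -y, 174 by 131 mm inside, centres at x 0, y +69.5 / -69.5; floor 6 mm above the bench. The -x half of each is empty.
- bearing_loose: Steel ball bearing lying flat on the bench outside the tray: a ring 47 mm in diameter, 14 mm high, 65 to 110 g. Origin: centre of its underside; z up along the ring's axis. A smaller bearing (35 mm) and a black roll of tape (56 mm) lie 80 mm or more from it; those, and the old parts farther back on the bench, are not wanted.
- bearing_in_tray: Ball bearing of the same kind (47 mm diameter, 14 mm high) lying flat and loose in one of the tray's compartments, +y or -y as the start has it, about 42 mm to the +x side of the compartment's centre. Origin: centre of its underside; z up.
- gear_in_tray: Dark toothed gear wheel, 66 mm in diameter, 16 mm high, lying flat and loose in the tray's other compartment, about 42 mm to the +x side of the compartment's centre. Origin: centre of its underside; z up.
There are look-alikes about, which are no part of the job. What is shaped like the bearing_loose but blue, green or red is not meant.

How it is judged:
At the end, for the whole second after the job is handed in: The formerly loose large bearing lies still and flat (within about 10 degrees) on the floor of the tray (underside within 5 mm of the floor), in the same compartment as the other large bearing, with the gear wheel in the other compartment (((y of bearing_in_tray in the frame of tray above 0 m and y of bearing_loose in the frame of tray above 0.015 m and y of gear_in_tray in the frame of tray below 0 m) or (y of bearing_in_tray in the frame of tray below 0 m and y of bearing_loose in the frame of tray below -0.015 m and y of gear_in_tray in the frame of tray above 0 m)) and x of bearing_loose in the frame of tray between -0.08 and 0.08 m and y of bearing_loose in the frame of tray between -0.13 and 0.13 m and z of bearing_loose in the frame of tray between 0.001 and 0.011 m and angle between the z axis of bearing_loose and the z axis of tray, either way round below 0.17 rad and linear speed of bearing_loose below 0.03 m/s); the robot touches nothing.
It fails at once if the bearing that was already in the tray is moved by more than 25 mm (distance of bearing_in_tray from where it was at the start of the episode above 0.025 m).
It fails at once if the gear wheel is moved by more than 25 mm (distance of gear_in_tray from where it was at the start of the episode above 0.025 m).
It fails at once if the bearing is dropped into the tray (faster than 0.75 m/s, a fall of about 30 mm) (x of bearing_loose in the frame of tray between -0.08 and 0.08 m and y of bearing_loose in the frame of tray between -0.13 and 0.13 m and z of bearing_loose in the frame of tray below 0.06 m and linear speed of bearing_loose above 0.75 m/s).
It also fails if it takes over 32 s, if anything falls off the work surface, if the arm or the gripper's body presses on something with over 40 N, if the wrist force passes 120 N, or if a joint passes its speed limit or range.

## Robot

A 7-joint arm with a two-finger parallel gripper is mounted at the origin on a cart in front of the work surface, level with it; the furniture and walls round the work are solid. World frame = base frame: x ahead of the robot, y to its left, z up, the work surface at z = 0. Lengths are in m, angles in rad, forces in N, time in s.
With the tool pointing down it reaches from about 0.35 to 0.9 m from the base axis. Payload 8.1 kg.
Tool frame: the origin (TCP) lies on the centre line of the jaws, within the pads' length; the fingertips stand 19 mm ahead of it and the grasp point (between the pads) is the TCP (arm.tip_reach is the distance from the TCP to the fingertips, in m); z points along the fingers, y is the line along which they close (so a half turn about z gives the same grasp; the last joint's range is limited). The gripper opens to 92 mm and grips with 3 to 60 N. Pads are 19 mm wide; open, the fingers measure 130 mm over their backs; the gripper's body (75 mm by 190 mm) begins 47 mm behind the grasp point.
Start: joints at [1.053, 0.434, 0.025, 1.573, -0.012, 1.134, -0.075], TCP at [0.252, -0.572, 0.246] pointing down, gripper open.
Joint ranges: [-2.62, 2.62], [-0.44, 2.09], [-1.27, 1.32], [0.08, 2.57], [-1.32, 4.46], [0.12, 2], [-2.74, 2.74]. Speed limits (rad/s): [2.22, 2.22, 3.01, 3.01, 3.14, 3.14, 3.14].

## Interface

Orientations are given as a rotation vector (axis times angle).
In Python, from cell import arm gives the robot as it stands.
- The arm moves only by the tool arm_command, never from a script. Its argument "targets" is a list that holds one entry, the list of rows, each a list of 6 numbers: the shift along the tool's x, y, z in m, then the turn, a rotation vector about the tool's x, y, z in rad. A call has 1 to 10 rows; each row shifts and turns the commanded pose from where the row before left it, along the tool's axes as they then stand; what a row does not reach is not made up. A row lasts 1/8 s, in which the tool goes at most 62.5 mm and 10.7 degrees, less where a joint would pass 70% of its speed; a pose out of reach is approached as far as the arm can. A call with a gripper value outside its range is refused whole. "jaw" is the finger opening in m, from 0 to 0.0918, set as the call begins (left out, the last holds). The fingers move at their own pace and stop on an object; "newtons" is the grip in N (left out, the last holds). Time passes only in rows, so rows that do not move let the fingers close. It gives the time, the measured TCP pose, the force, the opening and the grip force at its end, in the units of the state.
- arm.observe(): the state, without advancing time (a new reading comes with each control period).
- arm.get_image(name): name is "scene" or "top" or "wrist"; returns a dict with "pixels" (420x560x3 uint8, red, green, blue), "z_map" (420x560 float32, m along the optical axis (not along the pixel's ray), 0 where there is no reading), "fx", "fy", "cx", "cy" (pixels), "xyz" and "rotation" of the camera in the world; the wrist camera has in their place "T_tool_cam" (4x4, takes a point from camera to tool coordinates, whose origin is the TCP and whose axes are the flange's). Camera axes: x right, y down, z forward; pixel columns grow to the right and rows downward; lengths in m; the calibration is good to about 2 mm. A picture is of the moment at which its call begins: read the wrist's pose just before it.
- arm.sign_off(): hands the job in; it is judged then, once.
The state is a dict: "clock": time; "joints": joint angles; "dq": joint speeds; "joint_efforts": joint torques, N m; "position": TCP position; "ee_rot": TCP orientation; "force": force on the tool from outside, world axes, zero at the start; "ft_torque": the same for the moment, N m; "width": opening from 0.0 (shut) to 1.0 (fully open); "gripper_force": force on a finger pad.
Only numpy, scipy, OpenCV 4.12 (cv2) and the standard library are available. Lean on these libraries where they do the work, as an engineer would, in place of code of your own. Each camera call takes 0.05 s, during which the arm holds its last target. There are 200 camera calls.

## Working session

There is one attempt and no reset: what is moved stays moved. The work goes in short steps, Python scripts to look and compute and a tool call to move; the robot and the scene stay as the last step left them, time stands still between calls to the robot, and variables do not carry over. Pictures are saved under pics/ and viewed, at most 10 in all, crops included, and the job is handed in when it is done.

Besides the shell and the picture viewer there is one more tool, called after ">>>" in YAML: its name, and indented under it one key for each argument. arm_command: Moves the arm, as the interface text tells. Its arguments: {"type":"object","properties":{"targets":{"type":"array","items":{"type":"array","items":{"type":"array","items":{"type":"number"}}}},"jaw":{"type":"number"},"newtons":{"type":"number"}},"required":["targets"]}

```bash
mkdir -p pics; cat > h.py <<'E'
import numpy as np,cv2
from cell import arm
from scipy.spatial.transform import Rotation as R
def pts(im,st=None):
    v,u=np.mgrid[0:420,0:560]; z=im['z_map']
    c=np.stack([(u-im['cx'])/im['fx']*z,(v-im['cy'])/im['fy']*z,z],-1)
    if 'T_tool_cam' in im:
        T=np.array(im['T_tool_cam']); c=c@T[:3,:3].T+T[:3,3]
        return c@R.from_rotvec(st['ee_rot']).as_matrix().T+np.array(st['position'])
    r=np.array(im['rotation']); r=r if r.shape==(3,3) else R.from_rotvec(r).as_matrix()
    return c@r.T+np.array(im['xyz'])
def save(im,n): cv2.imwrite('pics/'+n,im['pixels'][:,:,::-1])
E
python3 - <<'E'
from h import *
s=arm.observe();print(s)
for n in('top','scene'):
    im=arm.get_image(n);save(im,n+'.png');np.savez(n,p=pts(im),c=im['pixels']);print(n,im['xyz'],im['rotation'])
E
```

```text
{'clock': 0.0, 'joints': array([ 1.05340615,  0.43520118,  0.02496503,  1.57412964, -0.01161807,
        1.1339746 , -0.07513088]), 'dq': array([-5.64404129e-04,  1.37223397e-04,  1.99669637e-03,  3.68571747e-05,
        1.24230571e-03, -7.92469133e-05, -2.33215308e-04]), 'joint_efforts': array([-2.02060750e-03, -6.67865539e+01,  9.84020345e-01, -3.14465475e+01,
       -6.04457804e-02,  4.25900705e-02,  1.36450003e-04]), 'position': array([ 0.25163387, -0.57156843,  0.2449458 ]), 'ee_rot': array([-3.07283102e+00, -6.46424409e-01,  6.93283464e-04]), 'force': array([ 0.06449776, -0.1616847 , -0.10250597]), 'ft_torque': array([ 0.01629819,  0.00889246, -0.0264208 ]), 'gripper_force': 0.0, 'width': 1.001697021889699}
top [ 0.37583395 -0.0374525   0.89541759] [-2.15274022  2.15123149 -0.21039647]
scene [0.02118591 0.85104856 0.50093795] [-0.59813496  2.32802505 -1.5462558 ]
```

View pics/top.png

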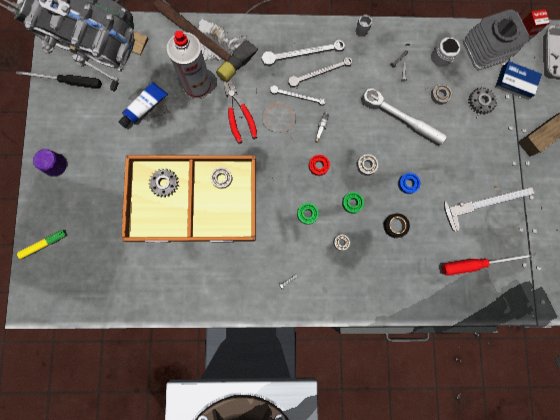

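View pics/scene.png

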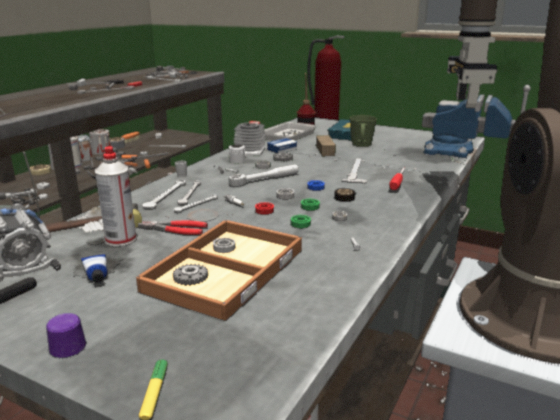

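The large steel bearing I want is at top (368,163). These could be mistaken for it:
- small steel bearing (342,241)
- red ring (319,165)
- green rings (308,213) and (353,202)
- blue ring (409,183)
- black tape (397,225)
- old ring behind the ratchet (441,94)

The tray bearing is at (222,178) in the right-hand (-y) compartment, and the gear is at (163,183) in the left one.

```bash
python3 - <<'E'
from h import *
d=np.load('top.npz');p=d['p'];c=d['c']
def ring(u,v,zmin,zmax,r=20):
    w=p[v-r:v+r,u-r:u+r].reshape(-1,3);m=(w[:,2]>zmin)&(w[:,2]<zmax);w=w[m]
    (x,y),rad=cv2.minEnclosingCircle(w[:,:2].astype(np.float32));print((u,v),len(w),round(x,4),round(y,4),'D',round(2*rad,4),'z',np.percentile(w[:,2],[10,50,90]).round(4))
for u,v,a,b in[(368,163,.009,.03),(342,241,.006,.03),(353,202,.009,.03),(409,183,.009,.03),(319,165,.009,.03),(397,225,.009,.04),(222,178,.014,.03),(163,183,.014,.03)]: ring(u,v,a,b)
print('bench',p[200:230,270:290,2].mean(),p[260:300,330:380,2].mean())
w=p[140:255,110:270].reshape(-1,3);w=w[(w[:,2]>.025)&(w[:,2]<.045)]
(cx,cy),sz,a=cv2.minAreaRect(w[:,:2].astype(np.float32));print('tray',cx,cy,sz,a)
k=c[120:280,290:450,::-1];cv2.imwrite('pics/crop.png',cv2.resize(k,(560,560),interpolation=2))
E
```

```text
(368, 163) 239 0.6233 -0.2835 D 0.048 z [0.01   0.0126 0.0152]
(342, 241) 158 0.444 -0.2183 D 0.0357 z [0.0073 0.0098 0.0124]
(353, 202) 242 0.5346 -0.2465 D 0.048 z [0.0102 0.0129 0.0153]
(409, 183) 232 0.58 -0.3784 D 0.0475 z [0.0102 0.0128 0.015 ]
(319, 165) 233 0.6223 -0.1706 D 0.0481 z [0.0099 0.0127 0.0155]
(397, 225) 319 0.4818 -0.3431 D 0.0552 z [0.0143 0.0176 0.0199]
(222, 178) 340 0.6124 0.0506 D 0.0946 z [0.0155 0.0195 0.0263]
(163, 183) 555 0.5769 0.1807 D 0.0665 z [0.0161 0.0184 0.0223]
bench 0.0004605306273185742 0.0020779416682574457
tray 0.5404242277145386 0.1193322241306305 (0.19057521224021912, 0.2861787676811218) 0.04298651963472366
```

View pics/crop.png

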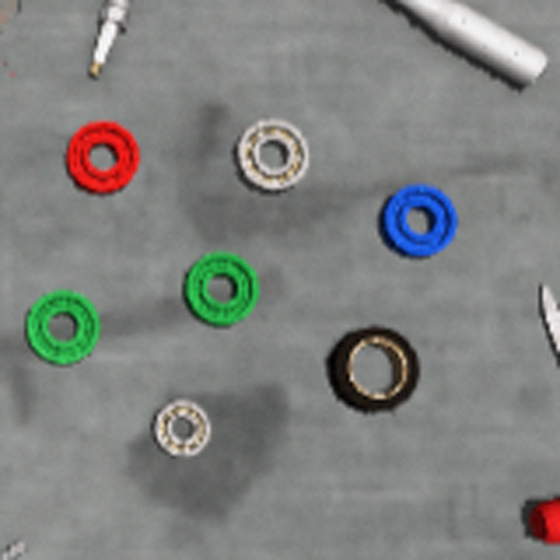

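The choice is confirmed by size and position: steel, measured 48 mm across, at (0.623, -0.2835). The tray yaw is about 0, with its centre at (0.5404, 0.1193). I'll turn the jaws along world y, then travel.

>>> arm_command:
  targets:
    - [[0,0,0,0,0,0.14],[0,0,0,0,0,0.14],[0,0,0,0,0,0.135],[0.04,-0.03,0,0,0,0],[0.04,-0.03,0,0,0,0],[0.04,-0.03,0,0,0,0],[0.04,-0.03,0,0,0,0],[0.04,-0.03,0,0,0,0],[0.04,-0.03,0,0,0,0],[0.04,-0.03,0,0,0,0]]
  jaw: 0.07

```text
clock: 1.35
position: [0.5329, -0.3609, 0.2454]
ee_rot: [-3.141, 0.001, 0.001]
force: [-0.3, 0.0, -0.6]
width: 0.766
gripper_force: 0.0
```

>>> arm_command:
  targets:
    - [[0.03,-0.026,0.01,0,0,0],[0.03,-0.026,0.02,0,0,0],[0.03,-0.025,0.03,0,0,0],[0,0,0.03,0,0,0],[0,0,0,0,0,0],[0,0,0,0,0,0]]

```text
clock: 2.1
position: [0.6219, -0.2861, 0.1567]
ee_rot: [3.141, -0.002, 0.001]
force: [-0.3, -0.1, -0.6]
width: 0.76
gripper_force: 0.0
```

```bash
python3 - <<'E'
from h import *
s=arm.observe();im=arm.get_image('wrist');save(im,'w1.png');p=pts(im,s)
print(s['position'],s['ee_rot'],s['joints'].round(2))
w=p.reshape(-1,3);m=(im['z_map'].ravel()>0)&(abs(w[:,0]-.623)<.04)&(abs(w[:,1]+.2835)<.04)&(w[:,2]>.008)&(w[:,2]<.03)
w=w[m];print(len(w),cv2.minEnclosingCircle(w[:,:2].astype(np.float32)),np.median(w[:,2]))
E
```

```text
[ 0.6218694  -0.28613579  0.15674056] [ 3.14080591e+00 -2.21506734e-03  9.04818153e-04] [ 0.34  0.6   0.02  1.51 -0.01  1.02 -1.21]
1284 ((0.6248016357421875, -0.2838101089000702), 0.023691104725003242) 0.013187856353469987
```

View pics/w1.png

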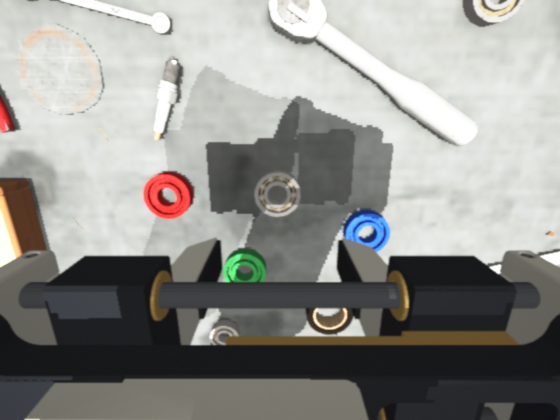

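The wrist view shows the steel bearing at pixel (277,194), between the red and blue rings. It measures 47 mm across at (0.624, -0.284). Descending.

>>> arm_command:
  targets:
    - [[0.002,-0.002,0.03,0,0,0],[0,0,0.03,0,0,0],[0,0,0.03,0,0,0],[0,0,0.02,0,0,0],[0,0,0.012,0,0,0],[0,0,0.006,0,0,0],[0,0,0.005,0,0,0],[0,0,0,0,0,0]]

```text
clock: 3.15
position: [0.6241, -0.2832, 0.023]
ee_rot: [3.141, -0.001, 0.001]
force: [-0.1, 0.5, 0.8]
width: 0.763
gripper_force: 0.0
```

>>> arm_command:
  targets:
    - [[0,0,0,0,0,0],[0,0,0,0,0,0],[0,0,0,0,0,0],[0,0,0,0,0,0],[0,0,0,0,0,0],[0,0,0,0,0,0]]
  jaw: 0.03
  newtons: 25

```text
clock: 3.9
position: [0.6241, -0.2833, 0.023]
ee_rot: [3.141, -0.001, 0.001]
force: [0.2, -0.4, 3.5]
width: 0.494
gripper_force: 25.0
```

The grip holds at about 46 mm with 25 N. Lifting.

>>> arm_command:
  targets:
    - [[0,0,-0.01,0,0,0],[0,0,-0.025,0,0,0],[0,0,-0.03,0,0,0],[0,0,-0.03,0,0,0],[0,0,-0.02,0,0,0],[0,0,0,0,0,0]]

```text
clock: 4.65
position: [0.6249, -0.2835, 0.1397]
ee_rot: [3.14, -0.0, 0.005]
force: [0.5, 0.3, -1.2]
width: 0.492
gripper_force: 25.0
```

>>> arm_command:
  targets:
    - [[-0.007,-0.018,0,0,0,0],[-0.015,-0.04,0,0,0,0],[-0.015,-0.04,0,0,0,0],[-0.015,-0.04,0,0,0,0],[-0.015,-0.04,0,0,0,0],[-0.015,-0.04,0,0,0,0],[-0.015,-0.04,0,0,0,0],[-0.015,-0.04,0,0,0,0],[-0.014,-0.035,0,0,0,0],[0,0,0,0,0,0]]

```text
clock: 5.9
position: [0.4962, 0.0531, 0.1369]
ee_rot: [-3.141, -0.008, 0.003]
force: [0.6, -0.4, -0.9]
width: 0.494
gripper_force: 25.0
```

```bash
python3 - <<'E'
from h import *
s=arm.observe();print(s['position'],s['width'],s['gripper_force'])
im=arm.get_image('top');p=pts(im);save(im,'t2.png')
im=arm.get_image('wrist');save(im,'w2.png')
q=pts(im,s)
for w in(p,q):
    w=w.reshape(-1,3);m=(abs(w[:,0]-.582)<.035)&(abs(w[:,1]-.05)<.035)&(w[:,2]>.012)&(w[:,2]<.03);w=w[m]
    if len(w):print(len(w),cv2.minEnclosingCircle(w[:,:2].astype(np.float32)),np.median(w[:,2]))
E
```

```text
[0.49623039 0.05306625 0.13688705] 0.4937583851432596 24.995496897136036
16 ((0.5881373882293701, 0.03125757351517677), 0.01100003533065319) 0.018278342753209553
2007 ((0.5889505743980408, 0.0539361797273159), 0.023446258157491684) 0.019011237398292483
```

View pics/w2.png

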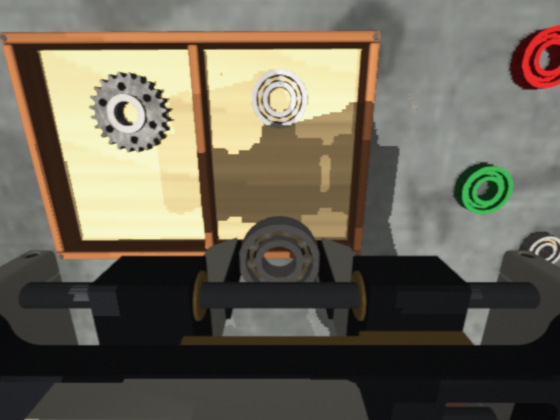

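The bearing is held level. The tray bearing, at pixel (280,97), measures (0.589, 0.054), which leaves a 45 mm gap to mine. Lowering slowly.

>>> arm_command:
  targets:
    - [[0,0.002,0.02,0,0,0],[0,0,0.03,0,0,0],[0,0,0.025,0,0,0],[0,0,0.015,0,0,0],[0,0,0.008,0,0,0],[0,0,0.005,0,0,0],[0,0,0.003,0,0,0],[0,0,0,0,0,0]]

```text
clock: 7.0
position: [0.4982, 0.048, 0.032]
ee_rot: [-3.142, 0.0, -0.001]
force: [-0.4, 0.1, -0.7]
width: 0.498
gripper_force: 25.0
```

>>> arm_command:
  targets:
    - [[0,0,0.001,0,0,0],[0,0,0.001,0,0,0],[0,0,0.001,0,0,0],[0,0,0,0,0,0]]

```text
clock: 7.5
position: [0.4981, 0.0479, 0.0289]
ee_rot: [3.142, -0.0, 0.0]
force: [-0.1, -0.8, 2.2]
width: 0.495
gripper_force: 25.0
```

The upward force shows contact with the floor. Opening to 62 mm, which keeps clear of the compartment walls.

>>> arm_command:
  targets:
    - [[0,0,0,0,0,0],[0,0,0,0,0,0],[0,0,0,0,0,0],[0,0,0,0,0,0]]
  jaw: 0.062

```text
clock: 8.0
position: [0.498, 0.0479, 0.0287]
ee_rot: [3.142, -0.0, -0.0]
force: [-0.8, -0.8, 0.5]
width: 0.673
gripper_force: 0.0
```

>>> arm_command:
  targets:
    - [[0,0,-0.01,0,0,0],[0,0,-0.02,0,0,0],[0,0,-0.03,0,0,0],[0,0,-0.04,0,0,0],[0,0,-0.04,0,0,0],[-0.03,0,-0.01,0,0,0],[-0.03,0,0,0,0,0],[-0.03,0,0,0,0,0],[0,0,0,0,0,0]]

```text
clock: 9.12
position: [0.406, 0.0477, 0.1793]
ee_rot: [3.141, 0.001, -0.001]
force: [0.8, 0.0, -0.4]
width: 0.673
gripper_force: 0.0
```

```bash
python3 - <<'E'
from h import *
s=arm.observe();print(s['position'],s['width'],s['gripper_force'])
im=arm.get_image('wrist');save(im,'w3.png')
w0=pts(im,s).reshape(-1,3)
for x,y in((.498,.049),(.589,.054)):
    w=w0[(abs(w0[:,0]-x)<.032)&(abs(w0[:,1]-y)<.035)&(w0[:,2]>.012)&(w0[:,2]<.03)]
    if len(w):print(len(w),cv2.minEnclosingCircle(w[:,:2].astype(np.float32)),np.percentile(w[:,2],[10,50,90]))
E
```

```text
[0.40600456 0.04772832 0.17926955] 0.6732438161626203 0.0
1466 ((0.4988769590854645, 0.04838677495718002), 0.023440739139914513) [0.01491928 0.01910691 0.02045153]
830 ((0.5839515924453735, 0.05113818868994713), 0.022413184866309166) [0.01474867 0.01870723 0.02032164]
```

View pics/w3.png

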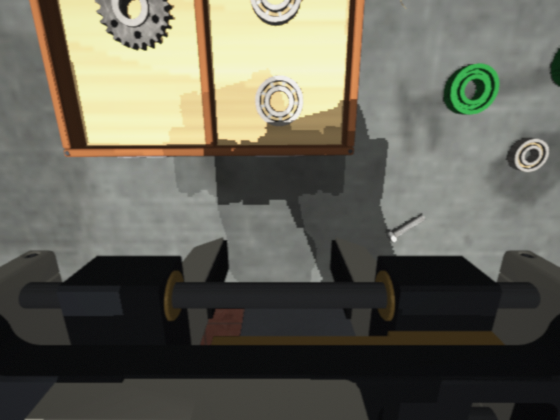

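The bearing at pixel (280,100) lies flat, with its top at 0.02 m as expected for resting on the floor. The other bearing, partly cropped at the image edge, and the gear are where they were. The gripper is clear of everything.

```bash
python3 -c "
from cell import arm;print(arm.sign_off())"
```

```text
the job is handed in; nothing more can be done
None
```

The larger loose bearing now lies flat on the tray floor in the right-hand (-y) compartment beside the other large bearing, and I handed the job in about 9 s in; the sign-off returned no verdict.

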